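# Take the play out of a polishing wheel bearing

### The job

The polishing wheel on the green bench stand has side play in its bearing: rock it by pushing the top of its rim sideways to feel how much, first away from the black adjuster knob and then towards it, with about 12 N each way. Turn the knob clockwise until the play is just gone and the bearing is lightly preloaded, not tight, then rock the rim again in the same way, away and then towards the knob, to prove it. Never force the bearing, leave the knob as set, and do not disturb the things lying around.

Things in the scene. Friction and masses are not known exactly. Their poses are not given: they have to be found in the camera images.
- stand: green bench stand, 90 x 210 mm, fixed to the bench; origin mid underside, z up. The wheel stands upright at y = -55 mm, axle along y, 75 mm up, between two cheeks (outer faces 28 mm either side of the wheel's middle plane, tops 84 mm up). A pillar 46 x 46 mm, 74 mm tall, carries the adjuster knob at y = +55 mm: 'towards the knob' is the stand's +y, 'away' its -y
- rim_top (a point): topmost point of the wheel's rim, mid-plane, 125 mm up when upright; leans with it. Wheel 100 mm across: a round, slippery steel bead 10 mm thick round a grey disc 6 mm thick; spins on its axle and rocks about a level axis (the stand's x) through its centre, so the rim moves along the stand's y between two hidden stops: 1 to 7 mm free play, taken at the bead's middle, 45 mm above the axle
- wheel_center (a point): centre of the wheel, 75 mm above the bench; stays put when it rocks. 0.5 N of friction holds it between its stops. The stop met when the rim goes away from the knob is stiff; the one towards the knob is sprung, 6 N per mm at the bead (12 N gives a further 2 mm beyond the free play). A hard pinch hinders the wheel from tilting: fingers set loosely either side of the bead work best
- knob_grip (a point): grip point of the black adjuster knob, on its upright axis, 111 mm above the bench, 7 mm below the knob's top. The knob is an upright bar, 42 mm long, 14 mm thick, 32 mm tall, on a disc 44 mm across (disc top 88 mm above the bench). The point turns with the knob: the bar lies along its x axis, which is the stand's x axis at knob angle 0
- knob (a joint): knob angle, rad, growing clockwise seen from above, 0 to 1.5, starts at 0 to 0.12; stays put (0.22 N m to turn). 1 rad brings the stiff stop in by about 6 mm, measured at the bead (4.75 mm per rad at either end of the range, 6.5 mid-range); with the play used up it loads the sprung stop. Well set is 0.1 rad past the point where play ends (3.7 N preload; 1 to 6.5 N will do)
- vial_mid (a point): middle of a square glass vial, 30 x 34 x 64 mm, bystander
- tin_mid (a point): middle of a grey round tin, 68 mm across, 43 mm tall, bystander
- pliers_mid (a point): middle of black flat pliers lying down, 35 x 129 x 11 mm, bystander
- loupe_mid (a point): middle of an open folding loupe lying down, 55 x 85 x 15 mm, bystander
- clamp_mid (a point): middle of a wooden ring clamp lying down, 30 x 125 x 25 mm, bystander
- bowl_mid (a point): middle of a steel bowl, 96 mm across, 32 mm tall, bystander

How it is judged:
By the outcome, as a careful person would: the job done as asked, in the order asked, and still so for the second after the job is handed in, with the robot touching nothing.
It also fails if it takes over 72 s, if anything falls off the work surface, if the arm or the gripper's body presses on something with over 40 N, if the wrist force passes 120 N, or if a joint passes its speed limit or range.

### The arm

A 6-joint arm with a two-finger parallel gripper is mounted at the origin on a cart in front of the work surface, level with it; the furniture and walls round the work are solid. World frame = base frame: x ahead of the robot, y to its left, z up, the work surface at z = 0. Lengths are in m, angles in rad, forces in N, time in s.
With the tool pointing down it reaches from about 0.25 to 0.725 m from the base axis. Payload 4 kg.
Tool frame: the origin (TCP) lies between the finger pads; the fingertips stand 22 mm ahead of it and the grasp point (between the pads) lies 3 mm ahead of it; z points along the fingers, y is the line along which they close (so a half turn about z gives the same grasp; the last joint's range is limited). The gripper opens to 85 mm and grips with 20 to 120 N. Pads are 22 mm wide; open, the fingers measure 114 mm over their backs; the gripper's body (76 mm by 85 mm) begins 54 mm behind the grasp point. The pads swing forward as they close: fully open they stand 13 mm farther back than shut.
Start: joints at [-1.337, 0.241, 0.005, 1.335, 0, 1.571], TCP at [0.116, -0.486, 0.253] pointing down, gripper open.
Joint ranges: [-2.72, 2.72], [-1.05, 1.87], [-1.09, 1.28], [-1.99, 2.15], [-1.42, 1.44], [-3.14, 3.14]. Speed limits (rad/s): [2.79, 2.79, 3.14, 3.14, 3.14, 3.14].

### API

Orientations are given as a unit quaternion [x, y, z, w].
In Python, from rig import env gives the robot as it stands.
- The arm moves only by the tool drive_tool, never from a script. Its arguments are lists of equal length, an entry for each row: "travel": the shift along the tool's x, y, z in mm, a list of three; "angular": the turn, a rotation vector about the tool's x, y, z in rad, a list of three; "claw": the finger opening in mm, from 0 to 85.4. A call has 1 to 20 rows; each row shifts and turns the commanded pose from where the row before left it, along the tool's axes as they then stand; what a row does not reach is not made up. A row lasts 1/12 s, in which the tool goes at most 41.7 mm and 7.16 degrees, less where a joint would pass 70% of its speed; a pose out of reach is approached as far as the arm can. A call with a gripper value outside its range is refused whole. The fingers move at their own pace and stop on an object; "newtons" is the grip in N (left out, the last holds). Time passes only in rows, so rows that do not move let the fingers close. It gives the time, the measured TCP pose, the force, the opening and the grip force at its end, in the units of the state.
- env.read_state(): the state, without advancing time (a new reading comes with each control period).
- env.get_image(name): name is "scene" or "top" or "wrist"; returns a dict with "frame" (384x512x3 uint8, red, green, blue), "vertical_fov" (degrees; the focal length in pixels is half the picture's height over the tangent of half this angle, whatever the lens; pixels are square), "cx", "cy" (the principal point, pixels), "camera_from_world" (4x4, takes a point from world to camera coordinates). Camera axes: x right, y down, z forward; pixel columns grow to the right and rows downward; lengths in m; the calibration is good to about 2 mm. A picture is of the moment at which its call begins. There is no depth.
- env.finish_job(): hands the job in; it is judged then, once.
Trained networks look in a picture, given as the dict that the camera call returned (one of the last four; its "shot" number tells which), for a name from the list of things; names that differ only in an ending like _2 or _b are one class to them, and where a whole thing is asked for, a point or a joint stands for the part that bears it (a point fixed in the world has none). Each returns a list of dicts, best first, with "confidence" (0 to 1); they miss things now and then, are a little off and sometimes report something else, mostly with a low value. They report only what shows in the picture. A call takes as long as a camera call.
- env.search_frame(picture, name): "at" ([column, row] in pixels, amid what is visible of it).
The state is a dict: "time_s": time; "joint_pos": joint angles; "joint_vel": joint speeds; "joint_efforts": joint torques, N m; "position": TCP position; "tcp_rot": TCP orientation; "contact_force": force on the tool from outside, world axes, zero at the start; "moment": the same for the moment, N m; "opening": finger opening in m; "grasp_force": force on a finger pad.
Only numpy, scipy, OpenCV 4.12 (cv2) and the standard library are available. Lean on these libraries where they do the work, as an engineer would, in place of code of your own. Each camera call takes 0.05 s, during which the arm holds its last target. There are 200 camera calls.

## Working session

There is one attempt and no reset: what is moved stays moved. The work goes in short steps, Python scripts to look and compute and a tool call to move; the robot and the scene stay as the last step left them, time stands still between calls to the robot, and variables do not carry over. Pictures are saved under pics/ and viewed, at most 10 in all, crops included, and the job is handed in when it is done.

Besides the shell and the picture viewer there is one more tool, called after "Emit:" as name(argument=value, ...) on one line, values as JSON. drive_tool: Moves the arm, as the interface text tells. Its arguments: {"type":"object","properties":{"travel":{"type":"array","items":{"type":"array","items":{"type":"number"}}},"angular":{"type":"array","items":{"type":"array","items":{"type":"number"}}},"claw":{"type":"array","items":{"type":"number"}},"newtons":{"type":"number"}},"required":["travel","angular","claw"]}

```bash
mkdir -p pics; ls
cat > h.py <<'E'
import numpy as np, cv2
from rig import env
from scipy.spatial.transform import Rotation as R
def K(p):
    f=p["frame"].shape[0]/2/np.tan(np.radians(p["vertical_fov"])/2); return f,p["cx"],p["cy"]
def ray(p,uv):
    f,cx,cy=K(p); T=np.array(p["camera_from_world"]); d=np.array([(uv[0]-cx)/f,(uv[1]-cy)/f,1])
    return -T[:3,:3].T@T[:3,3], T[:3,:3].T@d
def atz(p,uv,z):
    o,d=ray(p,uv); return o+d*(z-o[2])/d[2]
def proj(p,X):
    f,cx,cy=K(p); T=np.array(p["camera_from_world"]); c=T[:3,:3]@np.array(X)+T[:3,3]
    return np.array([f*c[0]/c[2]+cx,f*c[1]/c[2]+cy])
def save(p,n): cv2.imwrite(n,p["frame"][:,:,::-1])
def st():
    s=env.read_state()
    for k in ("time_s","position","tcp_rot","contact_force","moment","opening","grasp_force","joint_pos"): print(k,np.round(s[k],4))
    return s
E
python3 - <<'E'
from h import *
a=env.get_image("top"); b=env.get_image("scene")
save(a,"pics/top.png"); save(b,"pics/scene.png")
cv2.imwrite("pics/both.png",cv2.resize(np.vstack([a["frame"],b["frame"]])[:,:,::-1],(400,600)))
Z=dict(stand=.04,rim_top=.125,wheel_center=.075,knob_grip=.111,vial_mid=.032,tin_mid=.02,pliers_mid=.005,loupe_mid=.007,clamp_mid=.012,bowl_mid=.016)
for n,z in Z.items():
    for p,l in((a,"top"),(b,"scene")):
        for r in env.search_frame(p,n)[:2]: print(n,l,np.round(r["at"],1),round(r["confidence"],2),np.round(atz(p,r["at"],z),3))
st()
E
```

```text
pics
stand top [228.8 190. ] 0.94 [0.56  0.303 0.04 ]
stand top [242.6 142.8] 0.75 [0.712 0.256 0.04 ]
stand scene [238.9 217.3] 0.69 [0.56  0.301 0.04 ]
stand scene [223.9 215.9] 0.41 [0.588 0.328 0.04 ]
rim_top top [243.5 180.7] 0.68 [0.579 0.252 0.125]
rim_top scene [252.4 191.6] 0.61 [0.545 0.266 0.125]
wheel_center top [229.2 190.7] 0.93 [0.555 0.299 0.075]
wheel_center top [208.5 188.3] 0.23 [0.564 0.364 0.075]
wheel_center scene [161.3 289.9] 0.75 [0.486 0.564 0.075]
wheel_center scene [237.1 221.8] 0.6 [0.528 0.328 0.075]
knob_grip top [209.7 188. ] 0.48 [0.561 0.356 0.111]
knob_grip scene [223.7 218.6] 0.86 [0.532 0.362 0.111]
knob_grip scene [214.1 179.4] 0.62 [0.65  0.306 0.111]
vial_mid scene [215.8 312.8] 0.86 [0.388 0.496 0.032]
tin_mid top [337.9 183.1] 0.72 [ 0.576 -0.051  0.02 ]
tin_mid top [242.  143.9] 0.29 [0.713 0.258 0.02 ]
tin_mid scene [336.1 155.4] 0.82 [ 0.573 -0.069  0.02 ]
pliers_mid top [176.3 168.4] 0.64 [0.639 0.478 0.005]
pliers_mid scene [167.4 242.8] 0.52 [0.634 0.473 0.005]
loupe_mid top [362.3 192.3] 0.59 [ 0.545 -0.132  0.007]
clamp_mid top [242.1 143.7] 0.74 [0.715 0.258 0.012]
clamp_mid scene [214.8 180.8] 0.94 [0.727 0.261 0.012]
bowl_mid top [153.  208.1] 0.7 [0.509 0.552 0.016]
bowl_mid top [243. 144.] 0.28 [0.713 0.255 0.016]
bowl_mid scene [165.1 291.4] 0.59 [0.513 0.551 0.016]
time_s 1.1
position [ 0.1158 -0.4864  0.2533]
tcp_rot [ 0.9932  0.1166 -0.      0.    ]
contact_force [-0.8592  0.2562  0.607 ]
moment [-0.0502 -0.0325 -0.0263]
opening 0.0855
grasp_force 0.0
joint_pos [-1.337   0.2406  0.005   1.3352 -0.      1.5708]
```

View pics/top.png

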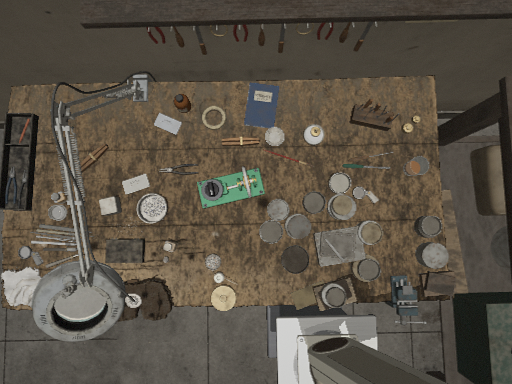

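View pics/scene.png

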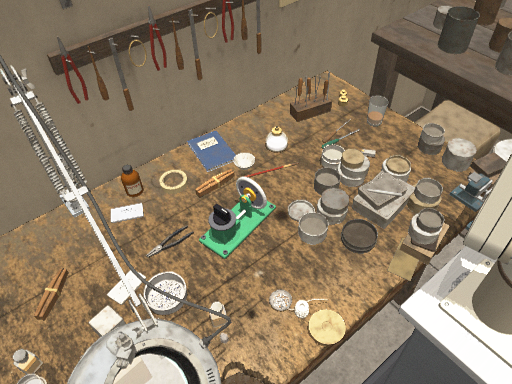

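The top view shows the green stand at about (229,188) px, with the knob on its left at (210,188) and the wheel on its right at (243,181). The scene view agrees. Next I'll get the stand pose from the green plate and check the sign of the last joint.

Emit:
drive_tool(travel=[[0,0,0],[0,0,0]], angular=[[0,0,0.1],[0,0,0]], claw=[50,50], newtons=20)

```text
time_s: 1.27
position: [0.1158, -0.4864, 0.2533]
tcp_rot: [0.998, 0.066, -0.0, -0.0]
contact_force: [0.3, 0.0, 0.9]
opening: 0.0642
grasp_force: 0.0
```

Run:
```python
from h import *
st()
for n in("top","scene"):
    p=env.get_image(n); hsv=cv2.cvtColor(p["frame"],cv2.COLOR_RGB2HSV)
    m=cv2.inRange(hsv,(60,100,40),(90,255,255)); k,l,s,c=cv2.connectedComponentsWithStats(m)
    m=(l==1+np.argmax(s[1:,4])); ys,xs=np.where(m)
    P=np.array([atz(p,(x,y),.008)[:2] for x,y in zip(xs,ys)],np.float32)
    print(n,len(P),cv2.minAreaRect(P))
```

```text
time_s 1.2667
position [ 0.1158 -0.4864  0.2533]
tcp_rot [ 0.9978  0.066  -0.     -0.    ]
contact_force [0.307  0.0026 0.9316]
moment [0.0262 0.0471 0.0282]
opening 0.0642
grasp_force 0.0
joint_pos [-1.337   0.2406  0.005   1.3352 -0.      1.6725]
top 19 ((0.5909859538078308, 0.3322528302669525), (0.04876280948519707, 0.008823255077004433), 62.084171295166016)
scene 1589 ((0.5719379186630249, 0.3002036213874817), (0.09828872978687286, 0.2095406949520111), 12.956744194030762)
```

Emit:
drive_tool(travel=[[0,0,0],[0,0,0],[0,0,0],[0,0,0],[0,0,0],[0,0,0],[0,0,0],[0,0,0],[0,0,0],[0,0,0],[0,0,0],[0,0,0],[0,0,0]], angular=[[0,0,-0.1243],[0,0,-0.1243],[0,0,-0.1243],[0,0,-0.1243],[0,0,-0.1243],[0,0,-0.1243],[0,0,-0.1243],[0,0,-0.1243],[0,0,-0.1243],[0,0,-0.1243],[0,0,-0.1243],[0,0,-0.1243],[0,0,-0.1243]], claw=[50,50,50,50,50,50,50,50,50,50,50,50,50])

```text
time_s: 2.45
position: [0.1158, -0.4864, 0.2533]
tcp_rot: [0.638, 0.77, 0.0, -0.0]
contact_force: [-0.2, 0.6, 0.2]
opening: 0.0498
grasp_force: 0.0
```

Emit:
drive_tool(travel=[[28.3,24.6,-0.8],[28.3,24.6,-0.8],[28.3,24.6,-0.8],[28.3,24.6,-0.8],[28.3,24.6,-0.8],[28.3,24.6,-0.8],[28.3,24.6,-0.8],[28.3,24.6,-0.8],[28.3,24.6,-0.8],[28.3,24.6,-0.8],[28.3,24.6,-0.8],[28.3,24.6,-0.8],[28.3,24.6,-0.8],[28.3,24.6,-0.8],[28.3,24.6,-0.8],[28.3,24.6,-0.8],[28.3,24.6,-0.8],[28.3,24.6,-0.8],[28.3,24.6,-0.8],[28.3,24.6,-0.8]], angular=[[0,0,0],[0,0,0],[0,0,0],[0,0,0],[0,0,0],[0,0,0],[0,0,0],[0,0,0],[0,0,0],[0,0,0],[0,0,0],[0,0,0],[0,0,0],[0,0,0],[0,0,0],[0,0,0],[0,0,0],[0,0,0],[0,0,0],[0,0,0]], claw=[50,50,50,50,50,50,50,50,50,50,50,50,50,50,50,50,50,50,50,50])

```text
time_s: 4.12
position: [0.4999, 0.16, 0.2694]
tcp_rot: [0.64, 0.768, 0.0, 0.0]
contact_force: [-0.1, -0.2, 1.1]
opening: 0.05
grasp_force: 0.0
```

Emit:
drive_tool(travel=[[28.3,24.6,-0.8],[28.3,24.6,-0.8],[28.3,24.6,-0.8],[28.3,24.6,-0.8],[0,0,0],[0,0,0],[0,0,0],[0,0,0],[0,0,0],[0,0,0],[0,0,0],[0,0,0],[0,0,0],[0,0,0],[0,0,0],[0,0,0],[0,0,0],[0,0,0]], angular=[[0,0,0],[0,0,0],[0,0,0],[0,0,0],[0,0,-0.1243],[0,0,-0.1243],[0,0,-0.1243],[0,0,-0.1243],[0,0,-0.1243],[0,0,-0.1243],[0,0,-0.1243],[0,0,-0.1243],[0,0,-0.1243],[0,0,-0.1243],[0,0,-0.1243],[0,0,-0.1243],[0,0,-0.1243],[0,0,0]], claw=[50,50,50,50,50,50,50,50,50,50,50,50,50,50,50,50,50,50])

```text
time_s: 5.62
position: [0.576, 0.287, 0.2723]
tcp_rot: [-0.114, 0.994, -0.0, -0.0]
contact_force: [-0.6, -0.0, 0.1]
opening: 0.0499
grasp_force: 0.0
```

Run:
```python
from h import *
st(); p=env.get_image("wrist"); save(p,"pics/w1.png")
for n,z in dict(stand=.01,rim_top=.125,wheel_center=.075,knob_grip=.111).items():
    for r in env.search_frame(p,n)[:2]: print(n,np.round(r["at"],1),round(r["confidence"],2),np.round(atz(p,r["at"],z),4))
hsv=cv2.cvtColor(p["frame"],cv2.COLOR_RGB2HSV)
m=cv2.inRange(hsv,(60,100,40),(90,255,255)); print(m.sum()/255)
```

```text
time_s 5.6167
position [0.576  0.287  0.2723]
tcp_rot [-1.136e-01  9.935e-01 -0.000e+00 -1.000e-04]
contact_force [-0.5669 -0.0174  0.0645]
moment [-0.0201 -0.0457 -0.0175]
opening 0.0499
grasp_force 0.0
joint_pos [0.4623 0.5368 0.4923 1.5266 0.     0.2347]
stand [264.7 149.8] 0.76 [0.5681 0.2984 0.01  ]
rim_top [207.2 160.4] 0.72 [0.5647 0.2451 0.125 ]
rim_top [378.8 231.6] 0.68 [0.594  0.4047 0.125 ]
wheel_center [264.6 153. ] 0.9 [0.5584 0.2938 0.075 ]
wheel_center [481.7 148.1] 0.16 [0.5065 0.4965 0.075 ]
knob_grip [324.  167.8] 0.64 [0.552  0.3443 0.111 ]
7650.0
```

View pics/w1.png

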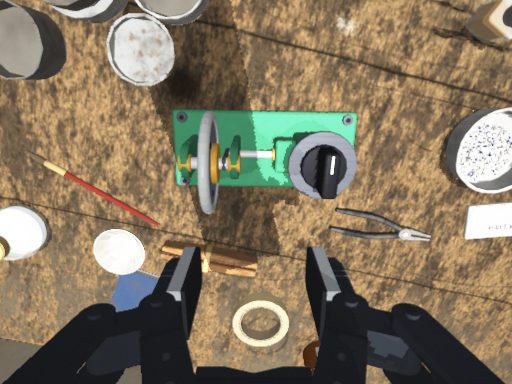

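The wrist view shows the plate at rows 110–187 and columns 174–357, with the wheel bead at column ~207 and the knob bar at about (328,172). The vials and tins are well clear. Now a finer fit.

Run:
```python
from h import *
p=env.get_image("wrist")
hsv=cv2.cvtColor(p["frame"],cv2.COLOR_RGB2HSV)
m=cv2.inRange(hsv,(60,100,40),(90,255,255)); k,l,s,c=cv2.connectedComponentsWithStats(m)
pts=np.argwhere(m>0)[:,::-1]; pts=pts[(pts[:,1]<195)&(pts[:,0]>165)&(pts[:,0]<362)]
for z in(.006,.012):
    P=np.array([atz(p,q,z)[:2] for q in pts],np.float32); print(z,cv2.minAreaRect(P))
# knob bar: dark pixels
V=hsv[:,:,2]; b=np.zeros_like(V); b[140:202,305:345]=(V[140:202,305:345]<45)
P=np.argwhere(b>0)[:,::-1].astype(np.float32); print(len(P),cv2.minAreaRect(P))
big=cv2.resize(p["frame"][95:225,160:370][:,:,::-1],None,fx=3.8,fy=3.8,interpolation=cv2.INTER_CUBIC)
c=np.array([.568,.298]);y=.2278
def S(X): return [c[0]+X[0]*np.cos(y)-X[1]*np.sin(y),c[1]+X[0]*np.sin(y)+X[1]*np.cos(y),X[2]]
for X in [(0,-.055,.125),(.05,-.055,.075),(-.05,-.055,.075),(0,.055,.118),(.021,.055,.118),(-.021,.055,.118),(.045,.105,.008),(-.045,.105,.008),(.045,-.105,.008),(-.045,-.105,.008)]:
    q=proj(p,S(X)); print(X,q.round(1)); q=(q-[160,95])*3.8; cv2.circle(big,tuple(int(v) for v in q),4,(0,0,255),1)
cv2.imwrite("pics/w1b.png",big)
```

```text
0.006 ((0.5683096051216125, 0.2970179319381714), (0.08911734074354172, 0.21075846254825592), 12.740753173828125)
0.012 ((0.5671364665031433, 0.2965605854988098), (0.08773137629032135, 0.20748071372509003), 12.740766525268555)
487 ((326.156005859375, 168.35321044921875), (48.65757751464844, 33.42814254760742), 73.3007583618164)
(0, -0.055, 0.125) [203.  178.3]
(0.05, -0.055, 0.075) [212.6 210.9]
(-0.05, -0.055, 0.075) [207.7 111.2]
(0, 0.055, 0.118) [332.6 175.3]
(0.021, 0.055, 0.118) [330.8 198.3]
(-0.021, 0.055, 0.118) [334.4 151.1]
(0.045, 0.105, 0.008) [350.6 185.3]
(-0.045, 0.105, 0.008) [357.9 109.2]
(0.045, -0.105, 0.008) [177.5 186.2]
(-0.045, -0.105, 0.008) [171.2 110.2]
```

View pics/w1b.png

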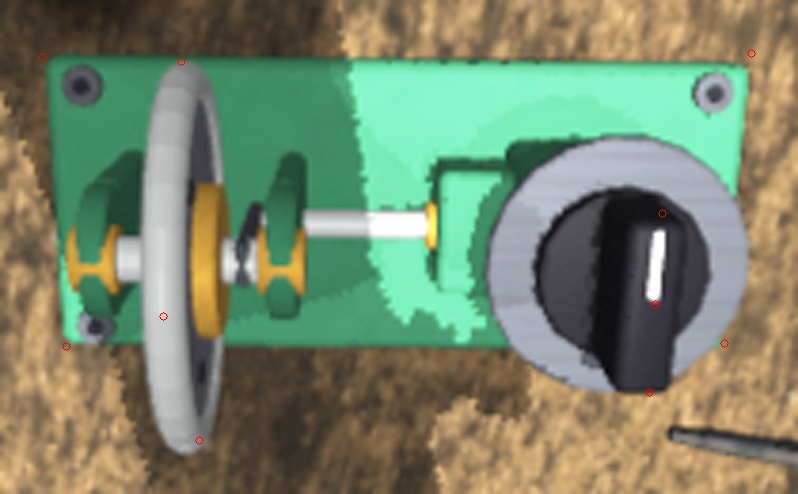

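Emit:
drive_tool(travel=[[3,-22,20],[3,-21.5,20],[0,0,36],[0,0,36],[0,0,0],[0,0,0]], angular=[[0,0,0],[0,0,-0.01],[0,0,0],[0,0,0],[0,0,0],[0,0,0]], claw=[28,28,28,28,28,28])

```text
time_s: 6.42
position: [0.5781, 0.2425, 0.1586]
tcp_rot: [-0.116, 0.993, -0.001, -0.003]
contact_force: [0.6, -0.5, 0.2]
opening: 0.0279
grasp_force: 0.0
```

Run:
```python
from h import *
s=st(); p=env.get_image("wrist"); save(p,"pics/w2.png")
for r in env.search_frame(p,"rim_top")[:2]: print(np.round(r["at"],1),r["confidence"],np.round(atz(p,r["at"],.125),4))
r=R.from_quat(s["tcp_rot"])
for y in(0,):print(proj(p,np.array([*s["position"][:2],.125])))
```

```text
time_s 6.4167
position [0.5781 0.2425 0.1586]
tcp_rot [-1.164e-01  9.932e-01 -8.000e-04 -2.800e-03]
contact_force [ 0.6245 -0.457   0.2203]
moment [ 0.0458 -0.0214  0.0099]
opening 0.0279
grasp_force 0.0
joint_pos [0.3971 0.5472 0.214  1.2434 0.     0.1638]
[255.6 213.6] 0.77 [0.5575 0.2382 0.125 ]
[254.24795234 251.25817013]
```

View pics/w2.png

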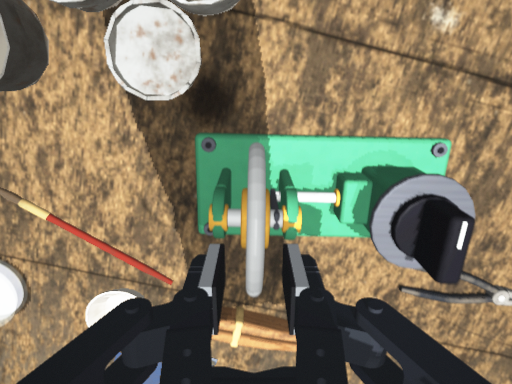

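The bead sits at column 256, midway between the fingertips at about columns 218 and 290. I can descend straight.

Emit:
drive_tool(travel=[[0,0,13],[0,0,13],[0,0,12],[0,0,0],[0,0,0],[0,0,0]], angular=[[0,0,0],[0,0,0],[0,0,0],[0,0,0],[0,0,0],[0,0,0]], claw=[28,28,28,18,18,18])

```text
time_s: 7.02
position: [0.5812, 0.2441, 0.1251]
tcp_rot: [-0.117, 0.993, 0.001, 0.002]
contact_force: [0.6, -0.2, -0.1]
opening: 0.0184
grasp_force: 0.0
```

```bash
cat > r.py <<'E'
from h import *
import sys
s=env.read_state(); y=.218; e=np.array([-np.sin(y),np.cos(y),0])
c=np.array([.568,.297,0])
print("t",s["time_s"],"ypos_mm",round(1000*e@(np.array(s["position"])-c),2),"Fy",round(e@np.array(s["contact_force"]),2),"F",np.round(s["contact_force"],1),"M",np.round(s["moment"],2),"op",round(1000*s["opening"],2),"g",s["grasp_force"],"z",round(s["position"][2],4))
E
python3 r.py
```

```text
t 7.0167 ypos_mm -54.51 Fy -0.35 F [ 0.6 -0.2 -0.1] M [-0.01 -0.01 -0.01] op 18.42 g 0.0 z 0.1251
```

Emit:
drive_tool(travel=[[0,0,4],[0,-1,0],[0,-1,0],[0,-1,0],[0,-1,0],[0,0,0],[0,0,0]], angular=[[0,0,0],[0,0,0],[0,0,0],[0,0,0],[0,0,0],[0,0,0],[0,0,0]], claw=[18,18,18,18,18,18,18])

```text
time_s: 7.6
position: [0.5808, 0.2393, 0.1185]
tcp_rot: [-0.117, 0.993, -0.0, 0.0]
contact_force: [-0.3, -0.0, 0.9]
opening: 0.0182
grasp_force: 0.0
```

```bash
python3 r.py
```

```text
t 7.6 ypos_mm -59.13 Fy 0.01 F [-0.3 -0.   0.9] M [ 0.05  0.01 -0.04] op 18.17 g 0.027641052729450166 z 0.1185
```

Emit:
drive_tool(travel=[[0,-0.7,0],[0,-0.7,0],[0,-0.6,0],[0,0,0],[0,0,0]], angular=[[0,0,0],[0,0,0],[0,0,0],[0,0,0],[0,0,0]], claw=[18,18,18,18,18])

```text
time_s: 8.02
position: [0.581, 0.2381, 0.1186]
tcp_rot: [-0.117, 0.993, 0.001, 0.0]
contact_force: [-1.5, 3.9, 1.5]
opening: 0.0179
grasp_force: 1.8
```

```bash
python3 r.py
```

```text
t 8.0167 ypos_mm -60.32 Fy 4.11 F [-1.5  3.9  1.5] M [ 0.64  0.21 -0.06] op 17.91 g 1.8267797492444515 z 0.1186
```

Emit:
drive_tool(travel=[[0,-0.5,0],[0,-0.5,0],[0,0,0],[0,0,0]], angular=[[0,0,0],[0,0,0],[0,0,0],[0,0,0]], claw=[18,18,18,18])

```text
time_s: 8.35
position: [0.5812, 0.2376, 0.1186]
tcp_rot: [-0.117, 0.993, 0.001, -0.0]
contact_force: [-1.4, 6.0, 0.8]
opening: 0.0178
grasp_force: 2.9
```

```bash
python3 r.py
```

```text
t 8.35 ypos_mm -60.86 Fy 6.21 F [-1.4  6.   0.8] M [ 1.07  0.22 -0.03] op 17.85 g 2.8573470935225487 z 0.1186
```

Emit:
drive_tool(travel=[[0,-0.6,0],[0,-0.6,0],[0,-0.6,0],[0,0,0],[0,0,0]], angular=[[0,0,0],[0,0,0],[0,0,0],[0,0,0],[0,0,0]], claw=[18,18,18,18,18])

```text
time_s: 8.77
position: [0.5814, 0.237, 0.1187]
tcp_rot: [-0.118, 0.993, 0.002, -0.0]
contact_force: [-2.2, 8.3, 0.8]
opening: 0.018
grasp_force: 4.3
```

```bash
python3 r.py
```

```text
t 8.7667 ypos_mm -61.47 Fy 8.62 F [-2.2  8.3  0.8] M [ 1.62  0.4  -0.09] op 17.98 g 4.299422061885707 z 0.1187
```

Emit:
drive_tool(travel=[[0,-0.6,0],[0,-0.6,0],[0,-0.6,0],[0,-0.6,0],[0,0,0],[0,0,0]], angular=[[0,0,0],[0,0,0],[0,0,0],[0,0,0],[0,0,0],[0,0,0]], claw=[18,18,18,18,18,18])

```text
time_s: 9.27
position: [0.5816, 0.2363, 0.1187]
tcp_rot: [-0.118, 0.993, 0.004, -0.0]
contact_force: [-2.5, 12.3, -0.9]
opening: 0.018
grasp_force: 6.3
```

```bash
python3 r.py
```

```text
t 9.2667 ypos_mm -62.21 Fy 12.6 F [-2.5 12.3 -0.9] M [ 2.43  0.56 -0.11] op 18.03 g 6.276690023951232 z 0.1187
```

Emit:
drive_tool(travel=[[0,2,0],[0,2,0],[0,2,0],[0,2,0],[0,2,0],[0,2,0],[0,1,0],[0,0,0],[0,0,0],[0,0,0]], angular=[[0,0,0],[0,0,0],[0,0,0],[0,0,0],[0,0,0],[0,0,0],[0,0,0],[0,0,0],[0,0,0],[0,0,0]], claw=[18,18,18,18,18,18,18,18,18,18])

```text
time_s: 10.1
position: [0.5794, 0.2448, 0.1185]
tcp_rot: [-0.117, 0.993, -0.0, -0.0]
contact_force: [-0.5, 0.7, 0.3]
opening: 0.0183
grasp_force: 0.0
```

```bash
python3 r.py
```

```text
t 10.1 ypos_mm -53.47 Fy 0.74 F [-0.5  0.7  0.3] M [-0.02 -0.03  0.01] op 18.27 g 0.0 z 0.1185
```

Emit:
drive_tool(travel=[[0,1,0],[0,1,0],[0,0,0],[0,0,0]], angular=[[0,0,0],[0,0,0],[0,0,0],[0,0,0]], claw=[18,18,18,18])

```text
time_s: 10.43
position: [0.5789, 0.247, 0.1185]
tcp_rot: [-0.117, 0.993, -0.0, 0.0]
contact_force: [0.5, 0.6, 0.4]
opening: 0.0177
grasp_force: 0.1
```

```bash
python3 r.py
```

```text
t 10.4333 ypos_mm -51.2 Fy 0.49 F [0.5 0.6 0.4] M [-0.02 -0.04 -0.01] op 17.69 g 0.12461037025786936 z 0.1185
```

Emit:
drive_tool(travel=[[0,1,0],[0,1,0],[0,0,0],[0,0,0]], angular=[[0,0,0],[0,0,0],[0,0,0],[0,0,0]], claw=[18,18,18,18])

```text
time_s: 10.77
position: [0.5785, 0.2487, 0.1186]
tcp_rot: [-0.117, 0.993, -0.0, 0.0]
contact_force: [0.6, -1.5, 0.1]
opening: 0.018
grasp_force: 0.8
```

```bash
python3 r.py
```

```text
t 10.7667 ypos_mm -49.43 Fy -1.62 F [ 0.6 -1.5  0.1] M [-0.27 -0.09 -0.02] op 18.03 g 0.8191168494522572 z 0.1186
```

Emit:
drive_tool(travel=[[0,0.7,0],[0,0.7,0],[0,0,0],[0,0,0]], angular=[[0,0,0],[0,0,0],[0,0,0],[0,0,0]], claw=[18,18,18,18])

```text
time_s: 11.1
position: [0.5783, 0.2496, 0.1186]
tcp_rot: [-0.116, 0.993, -0.001, 0.0]
contact_force: [0.5, -5.4, 1.2]
opening: 0.0178
grasp_force: 2.5
```

```bash
python3 r.py
```

```text
t 11.1 ypos_mm -48.56 Fy -5.34 F [ 0.5 -5.4  1.2] M [-0.93 -0.29 -0.03] op 17.84 g 2.515035979449749 z 0.1186
```

Emit:
drive_tool(travel=[[0,0.7,0],[0,0.7,0],[0,0,0],[0,0,0]], angular=[[0,0,0],[0,0,0],[0,0,0],[0,0,0]], claw=[18,18,18,18])

```text
time_s: 11.43
position: [0.5782, 0.2503, 0.1186]
tcp_rot: [-0.116, 0.993, -0.001, 0.0]
contact_force: [1.8, -6.1, 2.7]
opening: 0.018
grasp_force: 3.4
```

```bash
python3 r.py
```

```text
t 11.4333 ypos_mm -47.84 Fy -6.33 F [ 1.8 -6.1  2.7] M [-1.33 -0.33 -0.08] op 18.04 g 3.418571180664003 z 0.1186
```

Emit:
drive_tool(travel=[[0,0.7,0],[0,0.7,0],[0,0,0],[0,0,0]], angular=[[0,0,0],[0,0,0],[0,0,0],[0,0,0]], claw=[18,18,18,18])

```text
time_s: 11.77
position: [0.5781, 0.2509, 0.1186]
tcp_rot: [-0.116, 0.993, -0.002, 0.0]
contact_force: [2.1, -8.7, 1.9]
opening: 0.018
grasp_force: 4.4
```

```bash
python3 r.py
```

```text
t 11.7667 ypos_mm -47.24 Fy -8.97 F [ 2.1 -8.7  1.9] M [-1.67 -0.46 -0.07] op 18.02 g 4.402642113418551 z 0.1186
```

Emit:
drive_tool(travel=[[0,0.7,0],[0,0.8,0],[0,0.8,0],[0,0,0],[0,0,0]], angular=[[0,0,0],[0,0,0],[0,0,0],[0,0,0],[0,0,0]], claw=[18,18,18,18,18])

```text
time_s: 12.18
position: [0.5779, 0.2517, 0.1186]
tcp_rot: [-0.115, 0.993, -0.003, 0.0]
contact_force: [2.2, -12.5, 2.5]
opening: 0.0183
grasp_force: 6.1
```

```bash
python3 r.py
```

```text
t 12.1833 ypos_mm -46.33 Fy -12.66 F [  2.2 -12.5   2.5] M [-2.37 -0.55 -0.11] op 18.28 g 6.073965130326542 z 0.1186
```

Emit:
drive_tool(travel=[[0,-3,0],[0,-3,0],[0,-3,0],[0,-3,0],[0,0,0],[0,0,-15],[0,0,-20],[0,0,-25],[0,0,0],[0,0,0],[0,0,0]], angular=[[0,0,0],[0,0,0],[0,0,0],[0,0,0],[0,0,0],[0,0,0],[0,0,0],[0,0,0],[0,0,0],[0,0,0],[0,0,0]], claw=[18,18,18,18,18,18,18,40,40,40,40])

```text
time_s: 13.1
position: [0.5793, 0.2441, 0.1782]
tcp_rot: [-0.117, 0.993, 0.0, -0.0]
contact_force: [-0.4, -0.3, -0.4]
opening: 0.04
grasp_force: 0.0
```

Run:
```python
from h import *
s=st(); R0=R.from_quat(s["tcp_rot"]).as_matrix(); y=.218
t=np.array([.568-.055*np.sin(y),.297+.055*np.cos(y),.114]); print(t,"move tool mm",1000*R0.T@(t-s["position"]))
x=R0[:,0]; print("yaw",np.arctan2(-x[1],-x[0]))
```

```text
time_s 13.1
position [0.5793 0.2441 0.1782]
tcp_rot [-1.171e-01  9.931e-01  3.000e-04 -2.000e-04]
contact_force [-0.4259 -0.3218 -0.3519]
moment [-0.0363  0.0386  0.0343]
opening 0.04
grasp_force 0.0
joint_pos [3.9850e-01 5.3460e-01 2.4500e-01 1.2814e+00 6.0000e-04 1.6370e-01]
[0.55610474 0.35069826 0.114     ] move tool mm [ -2.23542651 109.04296704  64.25252264]
yaw 0.23475147547022507
```

Emit:
drive_tool(travel=[[-1,36,0],[-1,37,0],[0,36,0],[0,0,0],[0,0,0]], angular=[[0,0,0],[0,0,0],[0,0,0],[0,0,0],[0,0,0]], claw=[40,40,40,40,40])

```text
time_s: 13.52
position: [0.5546, 0.352, 0.1764]
tcp_rot: [-0.119, 0.993, -0.001, -0.001]
contact_force: [1.2, -0.5, 0.4]
opening: 0.0398
grasp_force: 0.0
```

Run:
```python
from h import *
s=st(); p=env.get_image("wrist"); 
q=proj(p,[s["position"][0],s["position"][1],.118]); print("tcp proj at .118",q)
o=(np.array(q)-[100,90]).astype(int); o=np.clip(o,0,[312,204]); c=p["frame"][o[1]:o[1]+180,o[0]:o[0]+200][:,:,::-1]
print("crop origin",o); cv2.imwrite("pics/k1.png",cv2.resize(c,(800,720))[:600]); save(p,"pics/k1full.png")
v=cv2.cvtColor(p["frame"],cv2.COLOR_RGB2HSV)
f,cx,cy=K(p);print(f,cx,cy)
```

```text
time_s 13.5167
position [0.5546 0.352  0.1764]
tcp_rot [-1.188e-01  9.929e-01 -6.000e-04 -1.500e-03]
contact_force [ 1.2397 -0.5209  0.3587]
moment [-0.0185 -0.0014  0.0175]
opening 0.0398
grasp_force 0.0
joint_pos [5.6550e-01 5.9620e-01 3.4480e-01 1.3226e+00 2.0000e-04 3.2730e-01]
tcp proj at .118 [254.16819722 230.35576427]
crop origin [154 140]
332.6641726701333 253.2208912742724 191.77988679737527
```

View pics/k1.png

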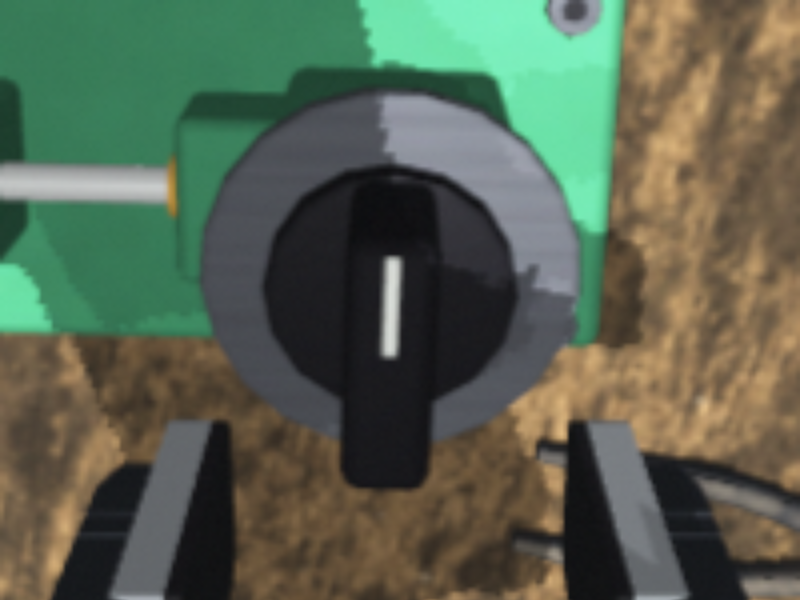

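The bar's white mark runs from (394,257) to (389,357) in the crop, so the bar is about 0.05 rad clockwise of the tool and centred about 1.5 mm to the tool's −y side. I'll correct for that and descend.

Emit:
drive_tool(travel=[[0,-1.5,0],[0,0,20],[0,0,20],[0,0,20],[0,0,2],[0,0,0],[0,0,0]], angular=[[0,0,0.05],[0,0,0],[0,0,0],[0,0,0],[0,0,0],[0,0,0],[0,0,0]], claw=[40,40,40,40,40,30,25])

```text
time_s: 14.15
position: [0.5572, 0.3478, 0.117]
tcp_rot: [-0.091, 0.996, -0.0, 0.0]
contact_force: [0.7, 0.4, 0.6]
opening: 0.0253
grasp_force: 0.0
```

```bash
python3 r.py
```

```text
t 14.15 ypos_mm 51.96 Fy 0.29 F [0.7 0.4 0.6] M [ 0.04 -0.06  0.07] op 25.31 g 0.0 z 0.117
```

Emit:
drive_tool(travel=[[0,0,0],[0,0,0]], angular=[[0,0,0],[0,0,0]], claw=[25,25])

```text
time_s: 14.32
position: [0.5577, 0.3489, 0.1183]
tcp_rot: [-0.092, 0.996, 0.001, 0.001]
contact_force: [-0.3, 0.7, -0.3]
opening: 0.0248
grasp_force: 0.0
```

Run:
```python
from h import *
s=st(); p=env.get_image("wrist")
q=proj(p,[s["position"][0],s["position"][1],.118]); print("tcp proj at .118",q)
c=p["frame"][150:350,130:380][:,:,::-1]
cv2.imwrite("pics/k2.png",cv2.resize(c,(750,600),interpolation=cv2.INTER_CUBIC))
```

```text
time_s 14.3167
position [0.5577 0.3489 0.1183]
tcp_rot [-9.170e-02  9.958e-01  7.000e-04  1.400e-03]
contact_force [-0.3101  0.6711 -0.2699]
moment [ 0.004  -0.0122  0.0206]
opening 0.0248
grasp_force 0.0
joint_pos [ 0.559   0.6296  0.2482  1.1864 -0.      0.3754]
tcp proj at .118 [254.59922113 289.84699201]
```

View pics/k2.png

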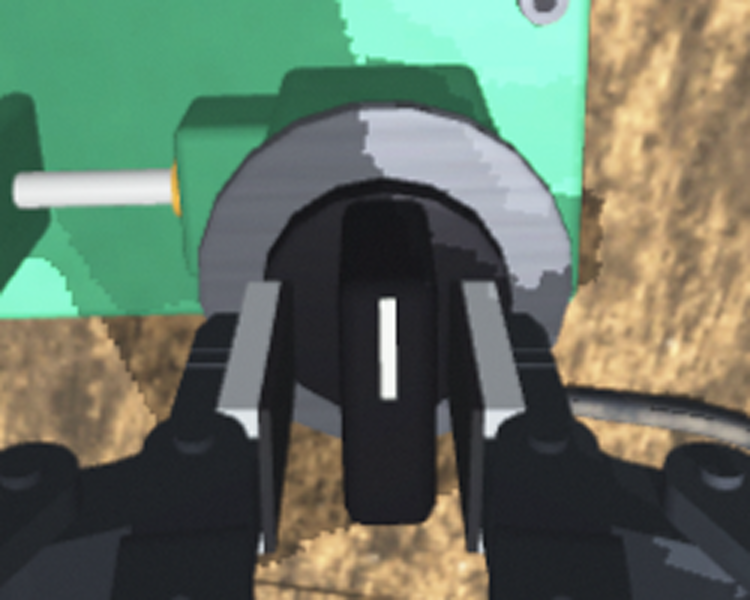

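The bar is about 2 mm to tool +y and 2–3 mm to tool +x of the fingers' middle, and its angle now matches the tool's. I'll correct and close gently.

Emit:
drive_tool(travel=[[2.5,2,3],[0,0,0],[0,0,0],[0,0,0],[0,0,0],[0,0,0],[0,0,0],[0,0,0]], angular=[[0,0,-0.01],[0,0,0],[0,0,0],[0,0,0],[0,0,0],[0,0,0],[0,0,0],[0,0,0]], claw=[25,25,20,16,14,12,10,10], newtons=40)

```text
time_s: 15.03
position: [0.5537, 0.3506, 0.1137]
tcp_rot: [-0.097, 0.995, 0.0, -0.0]
contact_force: [-1.6, 2.5, 0.4]
opening: 0.0134
grasp_force: 39.6
```

```bash
python3 r.py; python3 -c "
from h import *
s=st();x=R.from_quat(s['tcp_rot']).as_matrix()[:,0]; print('yaw',np.arctan2(-x[1],-x[0]))"
```

```text
t 15.0333 ypos_mm 55.42 Fy 2.78 F [-1.6  2.5  0.4] M [0.44 0.33 0.15] op 13.39 g 39.552894830703735 z 0.1137
time_s 15.0333
position [0.5537 0.3506 0.1137]
tcp_rot [-9.720e-02  9.953e-01  4.000e-04 -0.000e+00]
contact_force [-1.6141  2.4882  0.4191]
moment [0.4424 0.3338 0.1483]
opening 0.0134
grasp_force 39.5529
joint_pos [5.6410e-01 6.3020e-01 2.3680e-01 1.1771e+00 8.0000e-04 3.6950e-01]
yaw 0.1946088218546389
```

Emit:
drive_tool(travel=[[0,0,0],[0,0,0],[0,0,0],[0,0,0],[0,0,0],[0,0,0],[0,0,0],[0,0,0]], angular=[[0,0,0.06],[0,0,0.06],[0,0,0.06],[0,0,0.06],[0,0,0.06],[0,0,0.04],[0,0,0],[0,0,0]], claw=[10,10,10,10,10,10,10,10])

```text
time_s: 15.7
position: [0.5537, 0.3521, 0.1137]
tcp_rot: [0.072, 0.997, 0.002, -0.0]
contact_force: [-1.9, 5.5, -1.1]
opening: 0.013
grasp_force: 39.4
```

```bash
python3 -c "
from h import *
s=st();x=R.from_quat(s['tcp_rot']).as_matrix()[:,0]; print('yaw',np.arctan2(-x[1],-x[0]))"
```

```text
time_s 15.7
position [0.5537 0.3521 0.1137]
tcp_rot [ 7.250e-02  9.974e-01  1.800e-03 -2.000e-04]
contact_force [-1.8714  5.4705 -1.0891]
moment [ 1.1153  0.2898 -0.0582]
opening 0.013
grasp_force 39.3884
joint_pos [0.5651 0.6305 0.2373 1.1758 0.0031 0.7101]
yaw -0.1450424010685838
```

Emit:
drive_tool(travel=[[0,0,0],[0,0,0],[0,0,0],[0,0,0],[0,0,-20],[0,0,-20],[0,0,-22],[0,0,0],[0,0,0]], angular=[[0,0,0],[0,0,0],[0,0,0],[0,0,0],[0,0,0],[0,0,-0.12],[0,0,-0.12],[0,0,-0.12],[0,0,0]], claw=[16,20,26,32,32,32,32,32,32], newtons=20)

```text
time_s: 16.45
position: [0.5551, 0.3502, 0.1776]
tcp_rot: [-0.107, 0.994, 0.001, 0.002]
contact_force: [-0.4, -1.0, -1.1]
opening: 0.0321
grasp_force: 0.0
```

```bash
cat > g.py <<'E'
from h import *
s=st(); R0=R.from_quat(s["tcp_rot"]).as_matrix()
t=np.array([.5795,.2436,s["position"][2]]); print("move",1000*R0.T@(t-s["position"]), "yaw",np.arctan2(-R0[1,0],-R0[0,0]))
E
python3 g.py
```

```text
time_s 16.45
position [0.5551 0.3502 0.1776]
tcp_rot [-1.074e-01  9.942e-01  6.000e-04  1.800e-03]
contact_force [-0.4273 -0.9931 -1.0537]
moment [-0.007  -0.033  -0.0189]
opening 0.0321
grasp_force 0.0
joint_pos [ 5.6300e-01  5.8870e-01  3.3520e-01  1.3134e+00 -6.0000e-04  3.4790e-01]
move [-1.11742975e+00 -1.09325882e+02 -7.99824774e-02] yaw 0.2151818236465462
```

Emit:
drive_tool(travel=[[0,-36,0],[0,-36,0],[-1,-37.3,0],[0,0,0],[0,0,0],[0,0,0],[0,0,0]], angular=[[0,0,0],[0,0,0],[0,0,0],[0,0,0],[0,0,-0.018],[0,0,0],[0,0,0]], claw=[28,28,28,28,28,28,28])

```text
time_s: 17.03
position: [0.5777, 0.2442, 0.1749]
tcp_rot: [-0.116, 0.993, -0.0, -0.0]
contact_force: [0.3, 1.0, 0.2]
opening: 0.0279
grasp_force: 0.0
```

```bash
python3 g.py; python3 r.py
```

```text
time_s 17.0333
position [0.5777 0.2442 0.1749]
tcp_rot [-1.156e-01  9.933e-01 -0.000e+00 -5.000e-04]
contact_force [0.2766 0.9751 0.1922]
moment [ 0.0224 -0.0311 -0.0209]
opening 0.0279
grasp_force 0.0
joint_pos [3.9980e-01 5.3400e-01 2.3530e-01 1.2731e+00 2.0000e-04 1.6810e-01]
move [-1.65340451e+00 -9.68152876e-01 -1.60575254e-03] yaw 0.2317034645368232
t 17.0333 ypos_mm -53.68 Fy 0.89 F [0.3 1.  0.2] M [ 0.02 -0.03 -0.02] op 27.89 g 0.0 z 0.1749
```

Emit:
drive_tool(travel=[[-1.5,0,19],[0,0,19],[0,0,18.4],[0,0,0],[0,0,0],[0,0,0],[0,0,0],[0,0,0]], angular=[[0,0,0],[0,0,0],[0,0,0],[0,0,0],[0,0,0],[0,0,0],[0,0,0],[0,0,0]], claw=[28,28,28,24,18,18,18,18])

```text
time_s: 17.7
position: [0.5804, 0.2446, 0.1207]
tcp_rot: [-0.116, 0.993, 0.0, 0.001]
contact_force: [-0.6, 0.3, 0.2]
opening: 0.018
grasp_force: 0.0
```

```bash
python3 r.py
```

```text
t 17.7 ypos_mm -53.88 Fy 0.48 F [-0.6  0.3  0.2] M [-0.03 -0.04  0.03] op 17.96 g 0.0 z 0.1207
```

Emit:
drive_tool(travel=[[0,-1,0],[0,-1,0],[0,-1,0],[0,0,0],[0,0,0]], angular=[[0,0,0],[0,0,0],[0,0,0],[0,0,0],[0,0,0]], claw=[18,18,18,18,18])

```text
time_s: 18.12
position: [0.5803, 0.2407, 0.1192]
tcp_rot: [-0.116, 0.993, 0.0, 0.0]
contact_force: [0.2, -0.1, -0.2]
opening: 0.0181
grasp_force: 0.0
```

```bash
python3 r.py
```

```text
t 18.1167 ypos_mm -57.6 Fy -0.13 F [ 0.2 -0.1 -0.2] M [-0.06 -0.04 -0.02] op 18.13 g 0.0 z 0.1192
```

Emit:
drive_tool(travel=[[0,-0.5,0],[0,-0.5,0],[0,0,0],[0,0,0]], angular=[[0,0,0],[0,0,0],[0,0,0],[0,0,0]], claw=[18,18,18,18])

```text
time_s: 18.45
position: [0.5804, 0.2403, 0.1192]
tcp_rot: [-0.116, 0.993, 0.0, -0.0]
contact_force: [-0.3, 1.4, -0.5]
opening: 0.0179
grasp_force: 0.8
```

```bash
python3 r.py
```

```text
t 18.45 ypos_mm -58.03 Fy 1.41 F [-0.3  1.4 -0.5] M [ 0.33  0.1  -0.05] op 17.86 g 0.8148727845400572 z 0.1192
```

Emit:
drive_tool(travel=[[0,-0.6,0],[0,-0.6,0],[0,0,0],[0,0,0]], angular=[[0,0,0],[0,0,0],[0,0,0],[0,0,0]], claw=[18,18,18,18])

```text
time_s: 18.78
position: [0.5806, 0.2396, 0.1192]
tcp_rot: [-0.116, 0.993, 0.001, -0.0]
contact_force: [-0.8, 4.4, 0.9]
opening: 0.0181
grasp_force: 2.5
```

```bash
python3 r.py
```

```text
t 18.7833 ypos_mm -58.78 Fy 4.45 F [-0.8  4.4  0.9] M [ 0.96  0.24 -0.  ] op 18.14 g 2.4836096673243446 z 0.1192
```

Emit:
drive_tool(travel=[[0,-0.6,0],[0,-0.6,0],[0,0,0],[0,0,0]], angular=[[0,0,0],[0,0,0],[0,0,0],[0,0,0]], claw=[18,18,18,18])

```text
time_s: 19.12
position: [0.5807, 0.2391, 0.1193]
tcp_rot: [-0.116, 0.993, 0.001, -0.0]
contact_force: [-1.5, 7.2, 0.2]
opening: 0.0182
grasp_force: 3.5
```

```bash
python3 r.py
```

```text
t 19.1167 ypos_mm -59.3 Fy 7.39 F [-1.5  7.2  0.2] M [ 1.34  0.39 -0.08] op 18.2 g 3.4600821405183524 z 0.1193
```

Emit:
drive_tool(travel=[[0,-0.7,0],[0,-0.7,0],[0,-0.7,0],[0,-0.7,0],[0,0,0],[0,0,0]], angular=[[0,0,0],[0,0,0],[0,0,0],[0,0,0],[0,0,0],[0,0,0]], claw=[18,18,18,18,18,18])

```text
time_s: 19.62
position: [0.581, 0.2382, 0.1194]
tcp_rot: [-0.117, 0.993, 0.003, -0.0]
contact_force: [-2.9, 11.1, -0.5]
opening: 0.0182
grasp_force: 5.7
```

```bash
python3 r.py
```

```text
t 19.6167 ypos_mm -60.2 Fy 11.43 F [-2.9 11.1 -0.5] M [ 2.16  0.57 -0.06] op 18.16 g 5.741965686902404 z 0.1194
```

Emit:
drive_tool(travel=[[0,-0.3,0],[0,0,0],[0,0,0],[0,2,0],[0,2,0],[0,2,0],[0,2,0],[0,2,0],[0,2,0],[0,1.5,0],[0,0,0],[0,0,0],[0,0,0]], angular=[[0,0,0],[0,0,0],[0,0,0],[0,0,0],[0,0,0],[0,0,0],[0,0,0],[0,0,0],[0,0,0],[0,0,0],[0,0,0],[0,0,0],[0,0,0]], claw=[18,18,18,18,18,18,18,18,18,18,18,18,18])

```text
time_s: 20.7
position: [0.5787, 0.2475, 0.1191]
tcp_rot: [-0.116, 0.993, -0.0, -0.0]
contact_force: [-0.2, 0.2, -0.2]
opening: 0.0182
grasp_force: 0.0
```

```bash
python3 r.py
```

```text
t 20.7 ypos_mm -50.61 Fy 0.2 F [-0.2  0.2 -0.2] M [ 0.01 -0.01 -0.  ] op 18.2 g 0.0 z 0.1191
```

Emit:
drive_tool(travel=[[0,0.5,0],[0,0.5,0],[0,0,0],[0,0,0]], angular=[[0,0,0],[0,0,0],[0,0,0],[0,0,0]], claw=[18,18,18,18])

```text
time_s: 21.03
position: [0.5785, 0.2484, 0.1191]
tcp_rot: [-0.116, 0.993, -0.0, 0.0]
contact_force: [0.7, -1.0, 1.2]
opening: 0.018
grasp_force: 0.6
```

```bash
python3 r.py
```

```text
t 21.0333 ypos_mm -49.67 Fy -1.17 F [ 0.7 -1.   1.2] M [-0.22 -0.01 -0.01] op 18.03 g 0.5945461336523294 z 0.1191
```

Emit:
drive_tool(travel=[[0,0.6,0],[0,0.6,0],[0,0,0],[0,0,0]], angular=[[0,0,0],[0,0,0],[0,0,0],[0,0,0]], claw=[18,18,18,18])

```text
time_s: 21.37
position: [0.5783, 0.2493, 0.1191]
tcp_rot: [-0.115, 0.993, -0.001, 0.0]
contact_force: [1.2, -3.1, 0.4]
opening: 0.0181
grasp_force: 2.0
```

```bash
python3 r.py
```

```text
t 21.3667 ypos_mm -48.83 Fy -3.33 F [ 1.2 -3.1  0.4] M [-0.78 -0.15 -0.02] op 18.11 g 2.0035879116039723 z 0.1191
```

Emit:
drive_tool(travel=[[0,0.6,0],[0,0.6,0],[0,0,0],[0,0,0]], angular=[[0,0,0],[0,0,0],[0,0,0],[0,0,0]], claw=[18,18,18,18])

```text
time_s: 21.7
position: [0.5781, 0.25, 0.1192]
tcp_rot: [-0.115, 0.993, -0.001, 0.0]
contact_force: [0.5, -4.9, 1.5]
opening: 0.0186
grasp_force: 3.0
```

```bash
python3 r.py
```

```text
t 21.7 ypos_mm -48.06 Fy -4.95 F [ 0.5 -4.9  1.5] M [-1.12 -0.29 -0.04] op 18.61 g 2.9728862084448338 z 0.1192
```

Emit:
drive_tool(travel=[[0,-3,0],[0,-3.5,0],[0,0,0],[0,0,0],[0,0,-15],[0,0,-20],[0,0,-25],[0,0,0],[0,36,0],[0,36,0],[-1,36,0],[0,0,0],[0,0,0],[0,0,0]], angular=[[0,0,0],[0,0,0],[0,0,0],[0,0,0],[0,0,0],[0,0,0],[0,0,0],[0,0,0],[0,0,0.12],[0,0,0],[0,0,0],[0,0,0.12],[0,0,0.12],[0,0,0]], claw=[18,18,18,18,18,18,28,28,28,28,28,28,28,28])

```text
time_s: 22.87
position: [0.5633, 0.353, 0.1784]
tcp_rot: [0.064, 0.998, 0.0, -0.0]
contact_force: [-1.2, -1.2, 0.2]
opening: 0.028
grasp_force: 0.0
```

```bash
sed -e 's/.5795,.2436/.5545,.3510/' g.py > gk.py; python3 gk.py
```

```text
time_s 22.8667
position [0.5633 0.353  0.1784]
tcp_rot [ 6.37e-02  9.98e-01  2.00e-04 -4.00e-04]
contact_force [-1.2211 -1.223   0.154 ]
moment [ 0.0242 -0.0022 -0.0638]
opening 0.028
grasp_force 0.0
joint_pos [5.596e-01 6.097e-01 3.736e-01 1.335e+00 7.000e-04 6.871e-01]
move [ 8.43030857e+00 -3.10949232e+00  5.15913947e-03] yaw -0.127572351538209
```

Emit:
drive_tool(travel=[[8.4,-2.6,0],[0,0,0],[0,0,20],[0,0,22],[0,0,22],[0,0,0],[0,0,0],[0,0,0],[0,0,0],[0,0,0],[0,0,0],[0,0,0]], angular=[[0,0,0.015],[0,0,0],[0,0,0],[0,0,0],[0,0,0],[0,0,0],[0,0,0],[0,0,0],[0,0,0],[0,0,0],[0,0,0],[0,0,0]], claw=[28,28,28,28,28,28,24,20,16,12,10,10], newtons=40)

```text
time_s: 23.87
position: [0.5562, 0.3516, 0.1169]
tcp_rot: [0.071, 0.997, 0.002, 0.001]
contact_force: [-0.2, 4.7, 2.3]
opening: 0.0132
grasp_force: 40.5
```

```bash
python3 gk.py
```

```text
time_s 23.8667
position [0.5562 0.3516 0.1169]
tcp_rot [0.071  0.9975 0.0019 0.0013]
contact_force [-0.2294  4.6996  2.3409]
moment [ 0.9883 -0.0244 -0.0832]
opening 0.0132
grasp_force 40.4948
joint_pos [0.5631 0.6298 0.2451 1.1816 0.0015 0.7052]
move [ 1.61187855 -0.85788482 -0.00727091] yaw -0.14208706627504894
```

Emit:
drive_tool(travel=[[0,0,0],[0,0,0],[0,0,0],[0,0,0]], angular=[[0,0,0.04],[0,0,0.043],[0,0,0],[0,0,0]], claw=[10,10,10,10])

```text
time_s: 24.2
position: [0.5562, 0.3518, 0.117]
tcp_rot: [0.112, 0.994, 0.002, 0.001]
contact_force: [0.9, 5.6, 1.9]
opening: 0.0136
grasp_force: 40.5
```

```bash
python3 gk.py
```

```text
time_s 24.2
position [0.5562 0.3518 0.117 ]
tcp_rot [0.1122 0.9937 0.0021 0.0013]
contact_force [0.925  5.6474 1.9199]
moment [ 0.9975 -0.0623 -0.0038]
opening 0.0136
grasp_force 40.4705
joint_pos [0.5632 0.6298 0.245  1.1814 0.0016 0.7881]
move [ 1.48553313 -1.13642199 -0.00814983] yaw -0.22485167990915808
```

Release, lift, turn back and return to the rim.

Emit:
drive_tool(travel=[[0,0,0],[0,0,0],[0,0,0],[0,0,0],[0,0,-20],[0,0,-20],[0,0,-20],[0,0,0],[0,0,0],[0,0,0],[0,0,0]], angular=[[0,0,0],[0,0,0],[0,0,0],[0,0,0],[0,0,0],[0,0,-0.12],[0,0,-0.12],[0,0,-0.12],[0,0,-0.098],[0,0,0],[0,0,0]], claw=[16,20,26,30,30,30,30,30,30,30,30], newtons=20)

```text
time_s: 25.12
position: [0.5551, 0.3493, 0.1746]
tcp_rot: [-0.114, 0.993, -0.0, -0.001]
contact_force: [-0.5, -0.2, 0.8]
opening: 0.0301
grasp_force: 0.0
```

```bash
python3 g.py
```

```text
time_s 25.1167
position [0.5551 0.3493 0.1746]
tcp_rot [-1.143e-01  9.934e-01 -5.000e-04 -5.000e-04]
contact_force [-0.4946 -0.1987  0.7504]
moment [-0.0036 -0.0301  0.0253]
opening 0.0301
grasp_force 0.0
joint_pos [ 5.6190e-01  5.9350e-01  3.3560e-01  1.3143e+00 -4.0000e-04  3.3280e-01]
move [ 2.29787622e-01 -1.08492787e+02  9.22790275e-02] yaw 0.2290930502988035
```

Emit:
drive_tool(travel=[[0,-36,0],[0,-36,0],[0,-36,0],[0,0,0],[0,0,0],[0,0,0],[0,0,0],[0,0,0]], angular=[[0,0,0],[0,0,0],[0,0,0],[0,0,0],[0,0,0],[0,0,0],[0,0,0],[0,0,0]], claw=[28,28,28,28,28,28,28,28])

```text
time_s: 25.78
position: [0.5798, 0.246, 0.1749]
tcp_rot: [-0.116, 0.993, 0.0, -0.0]
contact_force: [0.0, -0.1, 0.1]
opening: 0.0282
grasp_force: 0.0
```

```bash
python3 g.py|tail -1; python3 r.py
```

```text
move [ 8.28460063e-01 -2.22927065e+00  7.41685331e-05] yaw 0.23312938691341542
t 25.7833 ypos_mm -52.38 Fy -0.06 F [ 0.  -0.1  0.1] M [-0.04 -0.02  0.02] op 28.17 g 0.0 z 0.1749
```

Emit:
drive_tool(travel=[[0,-1,19],[0,0,19],[0,0,18],[0,0,0],[0,0,0],[0,0,0],[0,0,0],[0,0,0],[0,-1,0],[0,-1,0],[0,-1,0],[0,-0.5,0],[0,0,0],[0,0,0]], angular=[[0,0,0],[0,0,0],[0,0,0],[0,0,0],[0,0,0],[0,0,0],[0,0,0],[0,0,0],[0,0,0],[0,0,0],[0,0,0],[0,0,0],[0,0,0],[0,0,0]], claw=[28,28,28,24,18,18,18,18,18,18,18,18,18,18])

```text
time_s: 26.95
position: [0.5813, 0.2408, 0.1194]
tcp_rot: [-0.116, 0.993, 0.0, 0.0]
contact_force: [-0.5, 1.2, 0.9]
opening: 0.0178
grasp_force: 0.9
```

```bash
python3 r.py
```

```text
t 26.95 ypos_mm -57.77 Fy 1.24 F [-0.5  1.2  0.9] M [0.36 0.08 0.05] op 17.83 g 0.929321888834238 z 0.1194
```

Emit:
drive_tool(travel=[[0,-0.5,0],[0,-0.5,0],[0,0,0],[0,0,0]], angular=[[0,0,0],[0,0,0],[0,0,0],[0,0,0]], claw=[18,18,18,18])

```text
time_s: 27.28
position: [0.5814, 0.2402, 0.1193]
tcp_rot: [-0.116, 0.993, 0.001, 0.0]
contact_force: [-0.7, 5.2, 1.2]
opening: 0.0179
grasp_force: 2.5
```

```bash
python3 r.py
```

```text
t 27.2833 ypos_mm -58.31 Fy 5.25 F [-0.7  5.2  1.2] M [ 0.97  0.26 -0.02] op 17.91 g 2.4717681849142537 z 0.1193
```

Emit:
drive_tool(travel=[[0,-0.5,0],[0,-0.5,0],[0,0,0],[0,0,0]], angular=[[0,0,0],[0,0,0],[0,0,0],[0,0,0]], claw=[18,18,18,18])

```text
time_s: 27.62
position: [0.5815, 0.2399, 0.1194]
tcp_rot: [-0.116, 0.993, 0.001, 0.0]
contact_force: [-1.1, 5.9, 2.5]
opening: 0.0182
grasp_force: 3.3
```

```bash
python3 r.py
```

```text
t 27.6167 ypos_mm -58.71 Fy 5.98 F [-1.1  5.9  2.5] M [ 1.32  0.3  -0.06] op 18.23 g 3.322185454890132 z 0.1194
```

Emit:
drive_tool(travel=[[0,-0.7,0],[0,-0.7,0],[0,-0.7,0],[0,-0.8,0],[0,0,0],[0,0,0],[0,0,0]], angular=[[0,0,0],[0,0,0],[0,0,0],[0,0,0],[0,0,0],[0,0,0],[0,0,0]], claw=[18,18,18,18,18,18,18])

```text
time_s: 28.2
position: [0.5817, 0.2389, 0.1194]
tcp_rot: [-0.117, 0.993, 0.003, -0.0]
contact_force: [-2.8, 10.7, 1.3]
opening: 0.0178
grasp_force: 5.6
```

```bash
python3 r.py
```

```text
t 28.2 ypos_mm -59.68 Fy 11.03 F [-2.8 10.7  1.3] M [ 2.2   0.57 -0.02] op 17.83 g 5.642013950273395 z 0.1194
```

Emit:
drive_tool(travel=[[0,-0.5,0],[0,0,0],[0,0,0],[0,2,0],[0,2,0],[0,2,0],[0,2,0],[0,2,0],[0,2,0],[0,1.5,0],[0,0,0],[0,0,0],[0,0,0]], angular=[[0,0,0],[0,0,0],[0,0,0],[0,0,0],[0,0,0],[0,0,0],[0,0,0],[0,0,0],[0,0,0],[0,0,0],[0,0,0],[0,0,0],[0,0,0]], claw=[18,18,18,18,18,18,18,18,18,18,18,18,18])

```text
time_s: 29.28
position: [0.5794, 0.2481, 0.1191]
tcp_rot: [-0.116, 0.993, -0.0, -0.0]
contact_force: [-0.9, -0.4, -0.0]
opening: 0.0178
grasp_force: 0.0
```

```bash
python3 r.py
```

```text
t 29.2833 ypos_mm -50.2 Fy -0.22 F [-0.9 -0.4 -0. ] M [0.07 0.04 0.02] op 17.83 g 0.0 z 0.1191
```

Emit:
drive_tool(travel=[[0,0.5,0],[0,0.3,0],[0,0,0],[0,0,0]], angular=[[0,0,0],[0,0,0],[0,0,0],[0,0,0]], claw=[18,18,18,18])

```text
time_s: 29.62
position: [0.5792, 0.2488, 0.1191]
tcp_rot: [-0.116, 0.993, -0.0, 0.0]
contact_force: [0.5, -1.8, -0.3]
opening: 0.0181
grasp_force: 0.6
```

```bash
python3 r.py
```

```text
t 29.6167 ypos_mm -49.49 Fy -1.84 F [ 0.5 -1.8 -0.3] M [-0.21 -0.11 -0.01] op 18.07 g 0.5777978617697954 z 0.1191
```

Emit:
drive_tool(travel=[[0,0.4,0],[0,0.4,0],[0,0,0],[0,0,0]], angular=[[0,0,0],[0,0,0],[0,0,0],[0,0,0]], claw=[18,18,18,18])

```text
time_s: 29.95
position: [0.5791, 0.2493, 0.1191]
tcp_rot: [-0.115, 0.993, -0.0, 0.0]
contact_force: [1.5, -3.1, 0.2]
opening: 0.0181
grasp_force: 1.8
```

```bash
python3 r.py
```

```text
t 29.95 ypos_mm -49.0 Fy -3.36 F [ 1.5 -3.1  0.2] M [-0.68 -0.19 -0.07] op 18.06 g 1.7580542600899207 z 0.1191
```

Emit:
drive_tool(travel=[[0,0.4,0],[0,0.4,0],[0,0,0],[0,0,0]], angular=[[0,0,0],[0,0,0],[0,0,0],[0,0,0]], claw=[18,18,18,18])

```text
time_s: 30.28
position: [0.579, 0.2499, 0.1191]
tcp_rot: [-0.115, 0.993, -0.001, 0.0]
contact_force: [0.6, -5.2, 1.0]
opening: 0.0182
grasp_force: 2.6
```

```bash
python3 r.py
```

```text
t 30.2833 ypos_mm -48.37 Fy -5.23 F [ 0.6 -5.2  1. ] M [-1.01 -0.23 -0.02] op 18.19 g 2.6122182584367692 z 0.1191
```

Emit:
drive_tool(travel=[[0,0.4,0],[0,0.4,0],[0,0,0],[0,0,0]], angular=[[0,0,0],[0,0,0],[0,0,0],[0,0,0]], claw=[18,18,18,18])

```text
time_s: 30.62
position: [0.5789, 0.2502, 0.1191]
tcp_rot: [-0.115, 0.993, -0.001, 0.0]
contact_force: [1.2, -5.9, 0.5]
opening: 0.0177
grasp_force: 3.2
```

```bash
python3 r.py
```

```text
t 30.6167 ypos_mm -48.04 Fy -6.01 F [ 1.2 -5.9  0.5] M [-1.2  -0.27 -0.04] op 17.7 g 3.162117311730981 z 0.1191
```

Emit:
drive_tool(travel=[[0,0.7,0],[0,0.7,0],[0,0.7,0],[0,0.6,0],[0,0,0],[0,0,0]], angular=[[0,0,0],[0,0,0],[0,0,0],[0,0,0],[0,0,0],[0,0,0]], claw=[18,18,18,18,18,18])

```text
time_s: 31.12
position: [0.5787, 0.2513, 0.1192]
tcp_rot: [-0.115, 0.993, -0.003, 0.0]
contact_force: [2.2, -9.7, 1.8]
opening: 0.0179
grasp_force: 5.0
```

```bash
python3 r.py
```

```text
t 31.1167 ypos_mm -46.9 Fy -9.9 F [ 2.2 -9.7  1.8] M [-1.95 -0.42 -0.03] op 17.95 g 5.028333007358015 z 0.1192
```

Emit:
drive_tool(travel=[[0,0.7,0],[0,0.6,0],[0,0,0],[0,0,0],[0,0,0]], angular=[[0,0,0],[0,0,0],[0,0,0],[0,0,0],[0,0,0]], claw=[18,18,18,18,18])

```text
time_s: 31.53
position: [0.5786, 0.2519, 0.1192]
tcp_rot: [-0.114, 0.993, -0.003, 0.0]
contact_force: [2.1, -11.2, 1.6]
opening: 0.0181
grasp_force: 5.9
```

```bash
python3 r.py
```

```text
t 31.5333 ypos_mm -46.36 Fy -11.44 F [  2.1 -11.2   1.6] M [-2.3  -0.59 -0.11] op 18.06 g 5.942615782560168 z 0.1192
```

Emit:
drive_tool(travel=[[0,-3,0],[0,-3,0],[0,-2.5,0],[0,-2,0],[0,0,0],[0,0,0],[0,0,-15],[0,0,-25],[0,0,-30],[0,0,-30],[0,0,0],[0,0,0]], angular=[[0,0,0],[0,0,0],[0,0,0],[0,0,0],[0,0,0],[0,0,0],[0,0,0],[0,0,0],[0,0,0],[0,0,0],[0,0,0],[0,0,0]], claw=[18,18,18,18,18,18,18,18,18,18,18,18])

```text
time_s: 32.53
position: [0.5813, 0.2464, 0.222]
tcp_rot: [-0.116, 0.993, 0.001, 0.003]
contact_force: [0.3, 0.1, -0.7]
opening: 0.0179
grasp_force: 0.0
```

```bash
python3 r.py; python3 -c "
from rig import env
print(env.finish_job())"
```

```text
t 32.5333 ypos_mm -52.32 Fy 0.01 F [ 0.3  0.1 -0.7] M [0.01 0.04 0.01] op 17.95 g 0.0 z 0.222
the job is handed in; nothing more can be done
None
```

I handed the job in at 32.5 s: I rocked the rim about 12 N each way, turned the knob about 0.42 rad clockwise in two steps (with a partial re-rock in between), then rocked it again both ways, and the play (about 1.7 mm at first) appears gone, with an estimated 2–3 N preload (1–6.5 N allowed; no result was shown).

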